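Level the warm pitch bowl

ROBOT

A 7-joint arm with a two-finger parallel gripper is mounted at the origin on the work surface. World frame = base frame: x ahead of the robot, y to its left, z up, the work surface at z = 0. Lengths are in m, angles in rad, forces in N, time in s.
With the tool pointing down it reaches from about 0.4 to 0.85 m from the base axis. Payload 10.4 kg.
Tool frame: the origin (TCP) lies at the very end of the fingers, on their centre line; the grasp point (between the pads) lies 19 mm behind it; z points along the fingers, y is the line along which they close (so a half turn about z gives the same grasp; the last joint's range is limited). The gripper opens to 87 mm and grips with 3 to 60 N. Pads are 19 mm wide; open, the fingers measure 117 mm over their backs; the gripper's body (75 mm by 190 mm) begins 51 mm behind the grasp point.
Start: joints at [1.277, 0.332, -0.065, 1.46, 0.022, 1.35, -0.088], TCP at [0.167, -0.602, 0.223] pointing down, gripper open.
Joint ranges: [-2.6, 2.6], [-0.5, 2.12], [-1.47, 1.34], [0.16, 2.42], [-1.27, 4.41], [0.06, 2.06], [-2.6, 2.6]. Speed limits (rad/s): [2.22, 2.22, 2.79, 2.79, 3.14, 3.14, 3.14].

INTERFACE

Orientations are given as a unit quaternion [x, y, z, w].
In Python, from bench import * gives the robot as it stands.
- The arm moves only by the tool carry_out, never from a script. Its argument "deltas" is a list of rows, each an object with "hand": the finger opening in mm, from 0 to 87; "dp": the shift along the tool's x, y, z each as a share of 250 mm, from -1 to 1, a list of three; "spin": the turn about the tool's z as a share of pi rad, from -1 to 1. In form: [{"hand": hand, "dp": [dx, dy, dz], "spin": spin}, ...]. A call has 1 to 20 rows; each row is the pose to reach, as a shift and turn from the pose commanded when the call began, along the tool's axes at that moment, turning the shorter way round; what a row does not reach only later rows make up. A row lasts 1/10 s, in which the tool goes at most 50 mm and 8.59 degrees, less where a joint would pass 70% of its speed; a pose out of reach is approached as far as the arm can. A call with a number of a shift or a turn outside -1 to 1 is refused whole. A call with a gripper value outside its range is refused whole. The fingers move at their own pace and stop on an object; "force" is the grip in N (left out, the last holds). Time passes only in rows, so rows that repeat a pose let the fingers close. It gives the time, the measured TCP pose, the force, the opening and the grip force at its end, in the units of the state.
- read_state(): the state, without advancing time (a new reading comes with each control period).
- camera(name): name is "scene" or "top"; returns the picture (420x560x3 uint8, red, green, blue); there is no depth.
- get_calibration(name): a dict with "fx", "fy", "cx", "cy" (pixels), "k1" (the pictures are not rectified: a ray, as slopes to the right and down, at radius r is drawn at 1 + k1 r^2 times it, then the intrinsics apply), "R" (3x3) and "t" (3): a world point X has camera coordinates R X + t. Camera axes: x right, y down, z forward; pixel columns grow to the right and rows downward; lengths in m; the calibration is good to about 2 mm. A picture is of the moment at which its call begins. get_calibration takes no time and is no camera call.
- close_job(): hands the job in; it is judged then, once.
The state is a dict: "time": time; "joint_positions": joint angles; "joint_vel": joint speeds; "joint_torque": joint torques, N m; "ee_pos": TCP position; "eef_rot": TCP orientation; "ft_force": force on the tool from outside, world axes, zero at the start; "torque": the same for the moment, N m; "width": finger opening in m; "grip_force": force on a finger pad.
Only numpy, scipy, OpenCV 4.12 (cv2) and the standard library are available. Lean on these libraries where they do the work, as an engineer would, in place of code of your own. Each camera call takes 0.05 s, during which the arm holds its last target. There are 200 camera calls.

TASK

The iron pitch bowl has been left leaning in its leather ring while its pitch is still warm. Tip it back until its face is level, so that the pitch sets flat; be gentle, never pushing on the bowl with more than 15 N, and keep off the soft pitch and the two copper plates bedded in it. Leave the tools lying on the bench where they are.

Things in the scene. Friction and masses are not known exactly. Their poses are not given: they have to be found in the camera images.
- bowl: Black cast-iron pitch bowl: half a ball 180 mm across, 90 mm deep, about 3 kg, in a leather ring. Its top is a flat iron rim, radii 80 to 90 mm. Origin: centre of the rim circle, level with the rim's top, 98 mm above the bench; it stays put as the bowl tips. z: square to the face, up out of the bowl, straight up when level; at the start it leans 0.2 to 0.36 rad, any direction.
- pitch: Dark brown soft pitch filling the bowl, with two chased copper plates (about 60 x 45 and 55 x 40 mm) bedded in it: a disc of radius 78 mm, its surface 6 mm below the top of the iron rim, the plates 2 mm above it. Moves with the bowl; same origin and axes. Not to be touched.
- ring: Brown leather ring fixed to the bench, 181 mm across, 36 mm high; the bowl's round underside tips and turns in it any way and stays as left (friction). Pressing the highest point of the rim down at 15 mm/s takes 2 to 9 N; nearer the middle takes more, and touching down faster than about 40 mm/s may pass 15 N. Origin: the ring's centre on the bench, straight below the bowl's origin.
- hammer: Chasing hammer lying on the bench beside the bowl: steel head 58 mm wide with a round face, thin wooden handle with a bulb, 220 mm long, 27 mm high. Origin on the bench under the handle, 90 mm from the head; x points to the head.
- punch_a: Square steel chasing punch with a broad tip, 130 x 8 x 8 mm, lying on the bench beside the bowl. Origin under its middle, x along it.
- punch_b: Square steel chasing punch with a narrow tip, 130 x 8 x 8 mm, lying on the bench beside the bowl. Origin under its middle, x along it.
- block: Wooden block 105 x 65 x 61 mm with a practice plate on top. Origin under its middle, x along it.
- tin: Flat round aluminium tin of beeswax, 72 mm across, 30 mm high. Origin under its middle.
- brush: Brass-bristled bench brush with a wooden handle, 168 mm long, 24 mm high. Origin under its middle, x towards the bristles.
- dividers: Steel dividers lying flat, V-shaped, 155 x 63 x 10 mm. Origin under the middle, x towards the pivot end.

How it is judged:
At the end, for the whole second after the job is handed in: The bowl's face is level within 0.06 rad (3.4 degrees) and the bowl is still (angle between bowl's own z axis and vertical below 0.06 rad and angular speed of bowl below 0.05 rad/s); the robot touches nothing.
It fails at once if the robot pushes on the bowl with more than 15 N (contact force between any of the fingers, the arm and bowl above 15 N).
It fails at once if the robot touches the soft pitch or the copper plates (more than 0.5 N) (contact force between any of the fingers, the arm and pitch above 0.5 N).
It fails at once if a tool on the bench is moved more than 20 mm (distance of any of hammer, punch_a, punch_b, block, tin, brush, dividers from where it was at the start of the episode above 0.02 m).
It also fails if it takes over 40 s, if anything falls off the work surface, if the arm or the gripper's body presses on something with over 40 N, if the wrist force passes 120 N, or if a joint passes its speed limit or range.

## Working session

There is one attempt and no reset: what is moved stays moved. The work goes in short steps, Python scripts to look and compute and a tool call to move; the robot and the scene stay as the last step left them, time stands still between calls to the robot, and variables do not carry over. Pictures are saved under pics/ and viewed, at most 10 in all, crops included, and the job is handed in when it is done.

Besides the shell and the picture viewer there is one more tool, called after "Request:" by a JSON object that holds its "op" and its "data", one argument or row to a line. carry_out: Moves the arm, as the interface text tells. Its arguments: {"type":"object","properties":{"deltas":{"type":"array","items":{"type":"object","properties":{"hand":{"type":"number"},"dp":{"type":"array","items":{"type":"number","minimum":-1,"maximum":1}},"spin":{"type":"number","minimum":-1,"maximum":1}}}},"force":{"type":"number"}},"required":["deltas"]}

```bash
mkdir -p pics
python3 - <<'E'
from bench import *
import cv2
for n in("scene","top"):
    im=camera(n); cv2.imwrite(f"pics/{n}0.png",im[:,:,::-1]); 
    c=get_calibration(n); print(n,c)
s=read_state(); print(s)
E
```

```text
scene {'fx': 520.1383128899244, 'fy': 520.1383128899244, 'cx': 273.9875272503751, 'cy': 208.0001716398456, 'k1': -0.12804062182364118, 'R': array([[-8.82060937e-01,  4.71135293e-01, -1.99190582e-04],
       [ 2.49318701e-01,  4.66416414e-01, -8.48702489e-01],
       [-3.99760790e-01, -7.48656974e-01, -5.28870538e-01]]), 't': array([ 0.5106179 , -0.05062755,  1.81101559])}
top {'fx': 526.4998818059665, 'fy': 526.4998818059665, 'cx': 272.6580868642183, 'cy': 207.93685075229584, 'k1': -0.20742563941907335, 'R': array([[ 0.01077551, -0.99977016,  0.01853429],
       [-0.99454413, -0.01263882, -0.10354824],
       [ 0.10375869, -0.01731738, -0.99445173]]), 't': array([-0.03456077,  0.56041683,  1.77506306])}
{'time': 0.1, 'joint_positions': array([ 1.27738609,  0.33277963, -0.06469448,  1.46084436,  0.02160654,
        1.34988345, -0.08851863]), 'joint_vel': array([-7.06299839e-04, -1.55002010e-03,  9.96850694e-04, -4.20475910e-03,
       -6.47952641e-04,  3.87758824e-04, -3.26613465e-05]), 'joint_torque': array([ 2.55046689e-03, -6.24549866e+01,  2.55059270e-02, -3.90715778e+01,
       -6.13237359e-02,  3.65921867e-02,  4.66373410e-05]), 'ee_pos': array([ 0.16709769, -0.60190146,  0.22185781]), 'eef_rot': array([ 9.90846774e-01,  1.34989992e-01, -1.13296057e-04, -5.98980122e-04]), 'ft_force': array([ 0.36626051, -0.57463306, -0.69944565]), 'torque': array([ 0.03442993, -0.00759948,  0.01064825]), 'grip_force': 0.0, 'width': 0.08681725012795802}
```

View pics/scene0.png

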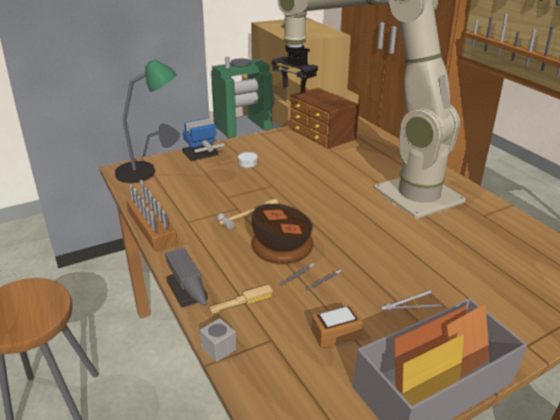

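View pics/top0.png

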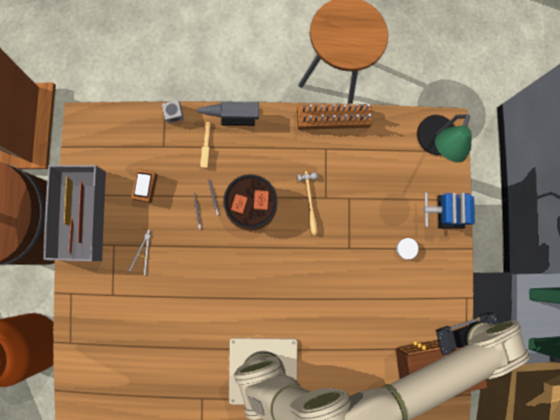

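The scene view shows the bowl at about (282,228), and the top view shows it at (250,202). The hammer is to its right, at (310,200), and the punches are to its left, at (205,205). Next I'll enlarge the bowl.

```bash
cat > h.py <<'E'
import numpy as np, cv2
from bench import *
def proj(n,X):
    c=get_calibration(n); p=np.asarray(X)@c["R"].T+c["t"]; s=p[:,:2]/p[:,2:]
    s=s*(1+c["k1"]*(s**2).sum(1,keepdims=True)); return s*[c["fx"],c["fy"]]+[c["cx"],c["cy"]]
def ray(n,uv):
    c=get_calibration(n); K=np.array([[c["fx"],0,c["cx"]],[0,c["fy"],c["cy"]],[0,0,1]])
    s=cv2.undistortPoints(np.array([[uv]],float),K,np.array([c["k1"],0,0,0]))[0,0]
    return -c["R"].T@c["t"], c["R"].T@np.r_[s,1]
def at(n,uv,z):
    o,d=ray(n,uv); return o+d*(z-o[2])/d[2]
def circ(c,nz,r,off=0):
    nz=np.asarray(nz,float)/np.linalg.norm(nz); a=np.cross(nz,[0,1,0]); a/=np.linalg.norm(a); b=np.cross(nz,a)
    t=np.linspace(0,2*np.pi,121)[:,None]; return c+nz*off+r*(a*np.cos(t)+b*np.sin(t))
E
python3 - <<'E'
from h import *
print("top guess",at("top",(250,202),.098),"ring scene",at("scene",(282,245),.036))
a=cv2.imread("pics/scene0.png")[190:270,240:320]; b=cv2.imread("pics/top0.png")[162:242,210:290]
f=lambda i:cv2.convertScaleAbs(cv2.resize(i,(400,400),interpolation=cv2.INTER_CUBIC),alpha=2,beta=10)
cv2.imwrite("pics/crop0.png",np.hstack([f(a),f(b)]))
E
```

```text
top guess [0.57236804 0.04818114 0.098     ] ring scene [0.59693472 0.08259547 0.036     ]
```

View pics/crop0.png

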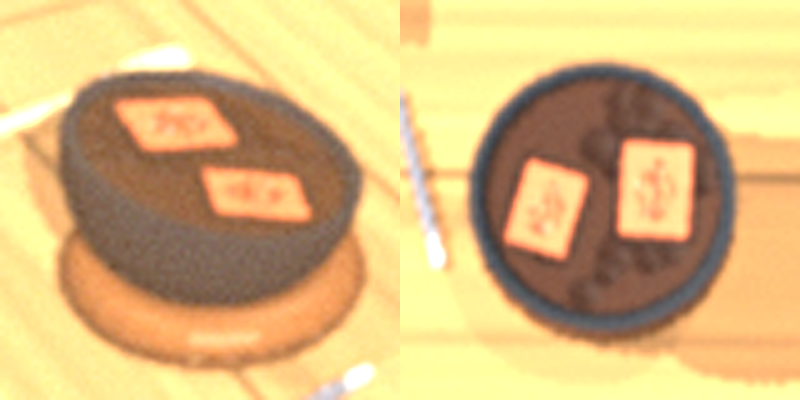

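The left crop shows the bowl leaning in the scene view: the rim is high at the left and the near edge dips at the right. In the right crop the rim circle is at about (602,195), with radius about 132 crop pixels. I'll fit the pose to rim points picked from both crops.

```bash
cat > fit.py <<'E'
from h import *
from scipy.optimize import least_squares
def fit(S_out,S_in,T_out,so,to):
    f=lambda P,o:(np.array(P)+.5)/5-.5+o
    so=np.array(so);to=np.array(to)
    def d(n,C,pts):
        c=proj(n,C)
        return [cv2.pointPolygonTest(c.astype(np.float32).reshape(-1,1,2),tuple(map(float,p)),True) for p in pts]
    def res(p):
        c=np.r_[p[:2],.098]; n=np.r_[p[2:4],1]
        return np.r_[d("scene",circ(c,n,.09),f(S_out,so)),d("scene",circ(c,n,.08),f(S_in,so)),d("top",circ(c,n,.09),f(T_out,to))]
    r=least_squares(res,[.572,.048,.01,.01],loss="soft_l1",diff_step=1e-3,x_scale=[.01,.01,.1,.1])
    return r.x,r.fun
E
cat > go.py <<'E'
from fit import *
p,e=fit([(65,125),(85,88),(130,73),(180,72),(230,83),(280,105),(330,140),(360,172)],[(100,160),(150,200),(200,225),(250,235),(300,228),(340,205)],
 [(470,195),(478,150),(510,100),(555,73),(600,65),(650,75),(695,100),(727,150),(735,195)],(240,190),np.array((210,162))-(80,0))
print(p,np.arctan(np.hypot(*p[2:])),np.degrees(np.arctan2(p[3],p[2])),np.round(e,2))
c=np.r_[p[:2],.098];n=np.r_[p[2:],1];n/=np.linalg.norm(n)
out=[]
for nm,o in(("scene",(240,190)),("top",(210,162))):
    i=cv2.imread(f"pics/{nm}0.png")[o[1]:o[1]+80,o[0]:o[0]+80]
    i=cv2.convertScaleAbs(cv2.resize(i,(400,400),interpolation=cv2.INTER_CUBIC),alpha=2,beta=10)
    for C,col in((circ(c,n,.09),(0,255,0)),(circ(c,n,.08),(255,255,0)),(circ(np.r_[p[:2],0],[0,0,1.],.0905),(255,0,255))):
        cv2.polylines(i,[np.int32((proj(nm,C)-o+.5)*5-.5)],True,col,1)
    # highest point
    h=np.r_[-n[:2],0]; h-=n*(h@n); h/=np.linalg.norm(h)
    q=c+.085*h; cv2.circle(i,tuple(np.int32((proj(nm,q[None])[0]-o+.5)*5-.5).tolist()),4,(0,0,255),-1); out.append(i)
print("high pt",q)
cv2.imwrite("pics/ov0.png",np.hstack(out))
for k,uv in dict(hamhead=(308,176),hamend=(314,232),pb=(213,197),tool=(207,165)).items(): print(k,at("top",uv,.015))
E
python3 go.py
```

```text
[ 0.57700625  0.0499594  -0.28144183  0.07624453] 0.2837203005272033 164.84200562947206 [-0.01  1.05  0.83  0.33  0.3   0.66  0.93  0.14 -0.15 -0.65 -1.49 -1.39
 -0.08  0.59  1.11  1.3   1.22  1.29  1.15  1.    0.09  0.09  0.11]
high pt [0.65576896 0.02862204 0.12179398]
hamhead [ 0.67581962 -0.15027854  0.015     ]
hamend [ 0.48065307 -0.17174806  0.015     ]
pb [0.59775589 0.17889184 0.015     ]
tool [0.71013799 0.20273497 0.015     ]
```

View pics/ov0.png

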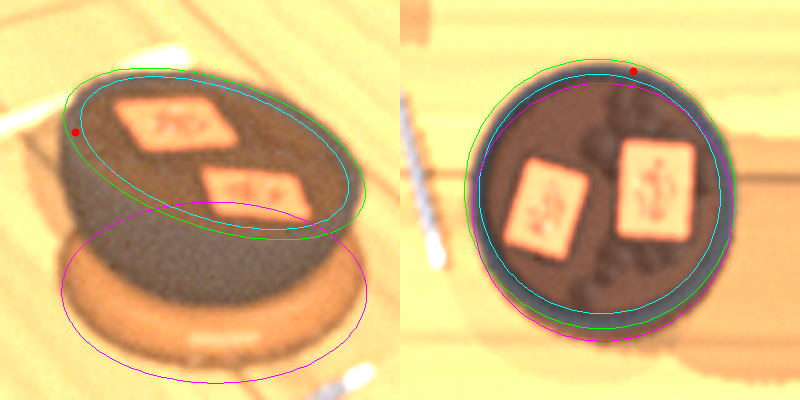

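The fit puts the centre near (0.575, 0.050) with a lean of about 0.28 rad. The high side is near azimuth -15°, at roughly (0.66, 0.03), and the residuals are at most about 1.5 crop pixels (0.3 image px). I'll move over the high side with the fingers closed.

Request:
{"op": "carry_out", "data": {
  "deltas": [
    {"hand": 0,"dp": [0.43,-0.315,0],"spin": 0},
    {"hand": 0,"dp": [0.86,-0.63,0],"spin": 0},
    {"hand": 0,"dp": [0.86,-0.63,0],"spin": 0},
    {"hand": 0,"dp": [0.86,-0.63,0],"spin": 0},
    {"hand": 0,"dp": [0.86,-0.63,0],"spin": 0},
    {"hand": 0,"dp": [0.86,-0.63,0],"spin": 0},
    {"hand": 0,"dp": [0.86,-0.63,0],"spin": 0},
    {"hand": 0,"dp": [0.86,-0.63,0],"spin": 0}
  ]
}}

```text
time: 0.9
ee_pos: [0.3317, -0.3934, 0.2224]
eef_rot: [0.991, 0.135, -0.0, 0.0]
ft_force: [-0.3, -0.2, -0.1]
width: 0.0312
grip_force: 0.0
```

Request:
{"op": "carry_out", "data": {
  "deltas": [
    {"hand": 0,"dp": [0.86,-0.63,0],"spin": 0},
    {"hand": 0,"dp": [0.86,-0.63,0],"spin": 0},
    {"hand": 0,"dp": [0.86,-0.63,0],"spin": 0},
    {"hand": 0,"dp": [0.86,-0.63,0],"spin": 0},
    {"hand": 0,"dp": [0.86,-0.63,0],"spin": 0},
    {"hand": 0,"dp": [0.86,-0.63,0],"spin": 0},
    {"hand": 0,"dp": [0.86,-0.63,0],"spin": 0},
    {"hand": 0,"dp": [0.86,-0.63,0],"spin": 0}
  ]
}}

```text
time: 1.7
ee_pos: [0.4965, -0.1857, 0.2221]
eef_rot: [0.991, 0.134, -0.0, 0.0]
ft_force: [0.2, -1.0, -0.7]
width: 0.0005
grip_force: 0.0
```

Request:
{"op": "carry_out", "data": {
  "deltas": [
    {"hand": 0,"dp": [0.86,-0.63,0],"spin": 0.17},
    {"hand": 0,"dp": [0.86,-0.63,0],"spin": 0.17},
    {"hand": 0,"dp": [0.86,-0.63,0],"spin": 0.17},
    {"hand": 0,"dp": [0.86,-0.63,0],"spin": 0.17},
    {"hand": 0,"dp": [0.86,-0.63,0],"spin": 0.17},
    {"hand": 0,"dp": [0.86,-0.63,0],"spin": 0.17},
    {"hand": 0,"dp": [0.86,-0.63,0],"spin": 0.17},
    {"hand": 0,"dp": [0.86,-0.63,0],"spin": 0.17},
    {"hand": 0,"dp": [0.86,-0.63,0],"spin": 0.17},
    {"hand": 0,"dp": [0.86,-0.63,0],"spin": 0.17}
  ]
}}

```text
time: 2.7
ee_pos: [0.6621, 0.0229, 0.2228]
eef_rot: [0.991, -0.133, 0.0, 0.001]
ft_force: [-0.0, -0.6, -0.0]
width: 0.0003
grip_force: 0.0
```

Request:
{"op": "carry_out", "data": {
  "deltas": [
    {"hand": 0,"dp": [0,0,0.1],"spin": 0},
    {"hand": 0,"dp": [0,0,0.2],"spin": 0},
    {"hand": 0,"dp": [0,0,0.28],"spin": 0},
    {"hand": 0,"dp": [0,0,0.32],"spin": 0},
    {"hand": 0,"dp": [0,0,0.34],"spin": 0},
    {"hand": 0,"dp": [0,0,0.34],"spin": 0},
    {"hand": 0,"dp": [0,0,0.34],"spin": 0}
  ]
}}

```text
time: 3.4
ee_pos: [0.6628, 0.0255, 0.1387]
eef_rot: [0.991, -0.131, 0.001, -0.0]
ft_force: [-0.5, 0.1, 0.0]
width: 0.0004
grip_force: 0.0
```

Run:
```python
from h import *
print(read_state()["ee_pos"],read_state()["ft_force"])
i=camera("scene"); j=camera("top")
f=lambda i,o:cv2.convertScaleAbs(cv2.resize(i[o[1]:o[1]+80,o[0]:o[0]+80,::-1],(400,400),interpolation=cv2.INTER_CUBIC),alpha=2,beta=10)
cv2.imwrite("pics/c1.png",np.hstack([f(i,(240,190)),f(j,(210,162))]))
```

```text
[0.66284878 0.02547522 0.13872757] [-0.50681631  0.12527881  0.0379732 ]
```

View pics/c1.png

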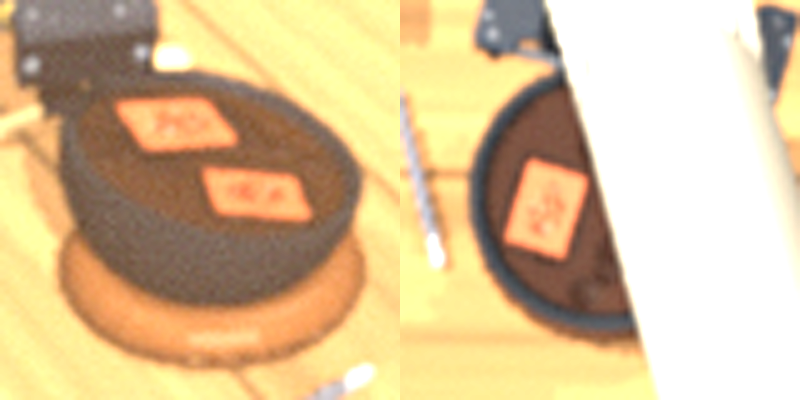

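The fingertip is just above the raised rim, at about (65,105) in the left crop. I'll press down slowly at 15 mm/s.

Request:
{"op": "carry_out", "data": {
  "deltas": [
    {"hand": 0,"dp": [0,0,0.006],"spin": 0},
    {"hand": 0,"dp": [0,0,0.012],"spin": 0},
    {"hand": 0,"dp": [0,0,0.018],"spin": 0},
    {"hand": 0,"dp": [0,0,0.024],"spin": 0},
    {"hand": 0,"dp": [0,0,0.03],"spin": 0},
    {"hand": 0,"dp": [0,0,0.036],"spin": 0},
    {"hand": 0,"dp": [0,0,0.042],"spin": 0},
    {"hand": 0,"dp": [0,0,0.048],"spin": 0},
    {"hand": 0,"dp": [0,0,0.054],"spin": 0},
    {"hand": 0,"dp": [0,0,0.06],"spin": 0}
  ]
}}

```text
time: 4.5
ee_pos: [0.6623, 0.0256, 0.1224]
eef_rot: [0.991, -0.131, 0.0, 0.0]
ft_force: [0.3, -0.5, 0.1]
width: 0.0005
grip_force: 0.0
```

Request:
{"op": "carry_out", "data": {
  "deltas": [
    {"hand": 0,"dp": [0,0,0.004],"spin": 0},
    {"hand": 0,"dp": [0,0,0.008],"spin": 0},
    {"hand": 0,"dp": [0,0,0.012],"spin": 0},
    {"hand": 0,"dp": [0,0,0.016],"spin": 0}
  ]
}}

```text
time: 4.9
ee_pos: [0.6623, 0.0256, 0.1185]
eef_rot: [0.991, -0.131, 0.0, 0.0]
ft_force: [-0.1, 0.5, 0.6]
width: 0.0003
grip_force: 0.4
```

Request:
{"op": "carry_out", "data": {
  "deltas": [
    {"hand": 0,"dp": [0,0,0.004],"spin": 0},
    {"hand": 0,"dp": [0,0,0.008],"spin": 0},
    {"hand": 0,"dp": [0,0,0.012],"spin": 0},
    {"hand": 0,"dp": [0,0,0.016],"spin": 0}
  ]
}}

```text
time: 5.3
ee_pos: [0.6629, 0.0253, 0.115]
eef_rot: [0.991, -0.131, 0.001, 0.0]
ft_force: [0.9, -1.1, 5.0]
width: 0.0005
grip_force: 2.5
```

Request:
{"op": "carry_out", "data": {
  "deltas": [
    {"hand": 0,"dp": [0,0,0.005],"spin": 0},
    {"hand": 0,"dp": [0,0,0.01],"spin": 0},
    {"hand": 0,"dp": [0,0,0.015],"spin": 0},
    {"hand": 0,"dp": [0,0,0.02],"spin": 0},
    {"hand": 0,"dp": [0,0,0.025],"spin": 0},
    {"hand": 0,"dp": [0,0,0.03],"spin": 0}
  ]
}}

```text
time: 5.9
ee_pos: [0.6638, 0.0249, 0.108]
eef_rot: [0.991, -0.132, 0.002, 0.0]
ft_force: [4.1, -2.2, 6.8]
width: 0.0009
grip_force: 3.2
```

Request:
{"op": "carry_out", "data": {
  "deltas": [
    {"hand": 0,"dp": [0,0,0.005],"spin": 0},
    {"hand": 0,"dp": [0,0,0.01],"spin": 0},
    {"hand": 0,"dp": [0,0,0.015],"spin": 0},
    {"hand": 0,"dp": [0,0,0.02],"spin": 0},
    {"hand": 0,"dp": [0,0,0.025],"spin": 0}
  ]
}}

```text
time: 6.4
ee_pos: [0.6642, 0.0247, 0.1021]
eef_rot: [0.991, -0.132, 0.002, 0.0]
ft_force: [4.3, -2.6, 6.9]
width: 0.0001
grip_force: 3.5
```

Request:
{"op": "carry_out", "data": {
  "deltas": [
    {"hand": 0,"dp": [0,0,0.005],"spin": 0},
    {"hand": 0,"dp": [0,0,0.01],"spin": 0},
    {"hand": 0,"dp": [0,0,0.014],"spin": 0},
    {"hand": 0,"dp": [0,0,0.014],"spin": 0}
  ]
}}

```text
time: 6.8
ee_pos: [0.6641, 0.0247, 0.0984]
eef_rot: [0.991, -0.132, 0.002, 0.0]
ft_force: [4.4, -2.2, 6.0]
width: 0.0007
grip_force: 3.1
```

Request:
{"op": "carry_out", "data": {
  "deltas": [
    {"hand": 0,"dp": [0,0,-0.02],"spin": 0},
    {"hand": 0,"dp": [0,0,-0.06],"spin": 0},
    {"hand": 0,"dp": [0,0,-0.2],"spin": 0},
    {"hand": 0,"dp": [0,0,-0.4],"spin": 0},
    {"hand": 0,"dp": [0.1,0.5,-0.4],"spin": 0},
    {"hand": 0,"dp": [0.2,0.8,-0.4],"spin": 0},
    {"hand": 0,"dp": [0.2,0.8,-0.4],"spin": 0},
    {"hand": 0,"dp": [0.2,0.8,-0.4],"spin": 0},
    {"hand": 0,"dp": [0.2,0.8,-0.4],"spin": 0}
  ]
}}

```text
time: 7.7
ee_pos: [0.6568, -0.1896, 0.197]
eef_rot: [0.991, -0.136, -0.001, 0.002]
ft_force: [-0.2, 0.3, -0.2]
width: 0.0003
grip_force: 0.0
```

Run:
```python
from h import *
print(read_state()["ee_pos"],read_state()["ft_force"])
i=camera("scene"); j=camera("top")
cv2.imwrite("pics/s2.png",i[:,:,::-1]);cv2.imwrite("pics/t2.png",j[:,:,::-1])
f=lambda i,o:cv2.convertScaleAbs(cv2.resize(i[o[1]:o[1]+80,o[0]:o[0]+80,::-1],(400,400),interpolation=cv2.INTER_CUBIC),alpha=2,beta=10)
a,b=f(i,(240,190)),f(j,(210,162))
c=np.array([.575,.049,.098])
for im,nm,o in((a,"scene",(240,190)),(b,"top",(210,162))):
    for r,col in((.09,(0,255,0)),(.08,(255,255,0))):
        cv2.polylines(im,[np.int32((proj(nm,circ(c,[0,0,1.],r))-o+.5)*5-.5)],True,col,1)
cv2.imwrite("pics/c2.png",np.hstack([a,b]))
```

```text
[ 0.65679209 -0.1896129   0.19696602] [-0.23491477  0.29397041 -0.22849774]
```

View pics/c2.png

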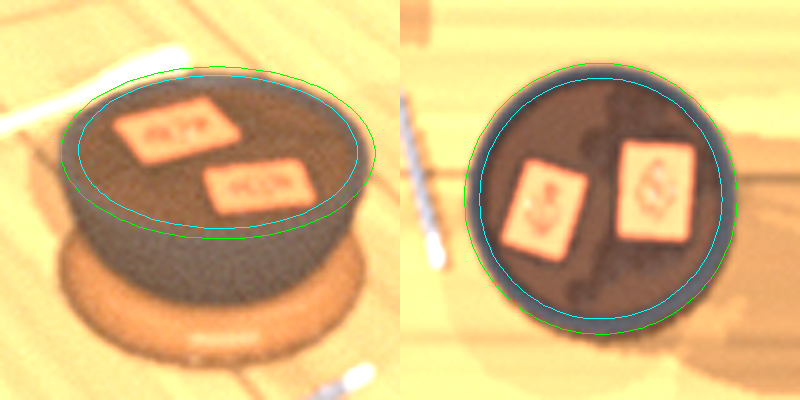

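The face now looks near level: the rim nearly follows the level-model ellipse in both crops, e.g. its top edge at y≈73 against about 68. The images can't settle the sideways lean, so I'll probe the rim height at azimuth -105°, and then at 75°.

Request:
{"op": "carry_out", "data": {
  "deltas": [
    {"hand": 0,"dp": [-0.57,-0.44,0],"spin": 0},
    {"hand": 0,"dp": [-0.57,-0.44,0],"spin": 0},
    {"hand": 0,"dp": [-0.57,-0.44,0],"spin": 0},
    {"hand": 0,"dp": [-0.57,-0.44,0.05],"spin": 0},
    {"hand": 0,"dp": [-0.57,-0.44,0.15],"spin": 0},
    {"hand": 0,"dp": [-0.57,-0.44,0.22],"spin": 0},
    {"hand": 0,"dp": [-0.57,-0.44,0.26],"spin": 0},
    {"hand": 0,"dp": [-0.57,-0.44,0.28],"spin": 0},
    {"hand": 0,"dp": [-0.57,-0.44,0.28],"spin": 0}
  ]
}}

```text
time: 8.7
ee_pos: [0.5495, -0.0365, 0.1272]
eef_rot: [0.991, -0.131, -0.0, -0.0]
ft_force: [-0.0, -0.7, 0.3]
width: 0.0006
grip_force: 0.0
```

Request:
{"op": "carry_out", "data": {
  "deltas": [
    {"hand": 0,"dp": [0,0,0.006],"spin": 0},
    {"hand": 0,"dp": [0,0,0.012],"spin": 0},
    {"hand": 0,"dp": [0,0,0.018],"spin": 0},
    {"hand": 0,"dp": [0,0,0.024],"spin": 0},
    {"hand": 0,"dp": [0,0,0.03],"spin": 0},
    {"hand": 0,"dp": [0,0,0.036],"spin": 0},
    {"hand": 0,"dp": [0,0,0.042],"spin": 0},
    {"hand": 0,"dp": [0,0,0.048],"spin": 0}
  ]
}}

```text
time: 9.5
ee_pos: [0.5496, -0.0373, 0.1151]
eef_rot: [0.991, -0.131, -0.0, 0.0]
ft_force: [-0.4, 0.3, 0.8]
width: 0.0005
grip_force: 0.0
```

Request:
{"op": "carry_out", "data": {
  "deltas": [
    {"hand": 0,"dp": [0,0.036,0],"spin": 0},
    {"hand": 0,"dp": [0,0.036,0.006],"spin": 0},
    {"hand": 0,"dp": [0,0.036,0.012],"spin": 0},
    {"hand": 0,"dp": [0,0.036,0.018],"spin": 0},
    {"hand": 0,"dp": [0,0.036,0.024],"spin": 0},
    {"hand": 0,"dp": [0,0.036,0.03],"spin": 0}
  ]
}}

```text
time: 10.1
ee_pos: [0.5473, -0.0458, 0.1077]
eef_rot: [0.991, -0.131, 0.0, -0.0]
ft_force: [0.4, -0.4, -0.2]
width: 0.0008
grip_force: 0.0
```

Request:
{"op": "carry_out", "data": {
  "deltas": [
    {"hand": 0,"dp": [0,0,0.004],"spin": 0},
    {"hand": 0,"dp": [0,0,0.008],"spin": 0},
    {"hand": 0,"dp": [0,0,0.012],"spin": 0},
    {"hand": 0,"dp": [0,0,0.016],"spin": 0}
  ]
}}

```text
time: 10.5
ee_pos: [0.5473, -0.0459, 0.1038]
eef_rot: [0.991, -0.131, 0.0, 0.0]
ft_force: [-1.0, 0.2, -0.2]
width: 0.0003
grip_force: 0.0
```

Request:
{"op": "carry_out", "data": {
  "deltas": [
    {"hand": 0,"dp": [0,0,0.004],"spin": 0},
    {"hand": 0,"dp": [0,0,0.008],"spin": 0},
    {"hand": 0,"dp": [0,0,0.012],"spin": 0}
  ]
}}

```text
time: 10.8
ee_pos: [0.5472, -0.046, 0.1007]
eef_rot: [0.991, -0.131, 0.0, 0.0]
ft_force: [-0.3, 0.2, 0.3]
width: 0.0006
grip_force: 0.0
```

Request:
{"op": "carry_out", "data": {
  "deltas": [
    {"hand": 0,"dp": [0,0,0.004],"spin": 0},
    {"hand": 0,"dp": [0,0,0.008],"spin": 0}
  ]
}}

```text
time: 11.0
ee_pos: [0.5472, -0.046, 0.0987]
eef_rot: [0.991, -0.131, 0.0, 0.0]
ft_force: [-0.9, 0.5, -1.1]
width: 0.0006
grip_force: 0.0
```

Request:
{"op": "carry_out", "data": {
  "deltas": [
    {"hand": 0,"dp": [0,0,-0.16],"spin": 0},
    {"hand": 0,"dp": [0,-0.1,-0.2],"spin": 0},
    {"hand": 0,"dp": [0,-0.25,-0.2],"spin": 0},
    {"hand": 0,"dp": [0,-0.45,-0.2],"spin": 0},
    {"hand": 0,"dp": [0,-0.65,-0.2],"spin": 0},
    {"hand": 0,"dp": [0,-0.78,-0.2],"spin": 0},
    {"hand": 0,"dp": [0,-0.78,-0.2],"spin": 0},
    {"hand": 0,"dp": [0,-0.78,-0.16],"spin": 0},
    {"hand": 0,"dp": [0,-0.78,-0.13],"spin": 0},
    {"hand": 0,"dp": [0,-0.78,-0.11],"spin": 0},
    {"hand": 0,"dp": [0,-0.78,-0.11],"spin": 0}
  ]
}}

```text
time: 12.1
ee_pos: [0.5975, 0.1408, 0.1251]
eef_rot: [0.991, -0.132, -0.001, 0.001]
ft_force: [0.1, -1.1, -0.3]
width: 0.0005
grip_force: 0.0
```

Request:
{"op": "carry_out", "data": {
  "deltas": [
    {"hand": 0,"dp": [0,0,0.006],"spin": 0},
    {"hand": 0,"dp": [0,0,0.012],"spin": 0},
    {"hand": 0,"dp": [0,0,0.018],"spin": 0},
    {"hand": 0,"dp": [0,0,0.024],"spin": 0},
    {"hand": 0,"dp": [0,0,0.03],"spin": 0}
  ]
}}

```text
time: 12.6
ee_pos: [0.598, 0.1424, 0.1187]
eef_rot: [0.991, -0.131, 0.0, 0.0]
ft_force: [-0.4, 0.1, 0.1]
width: 0.0006
grip_force: 0.0
```

Request:
{"op": "carry_out", "data": {
  "deltas": [
    {"hand": 0,"dp": [0,0,0.006],"spin": 0},
    {"hand": 0,"dp": [0,0,0.012],"spin": 0},
    {"hand": 0,"dp": [0,0,0.018],"spin": 0},
    {"hand": 0,"dp": [0,0,0.024],"spin": 0}
  ]
}}

```text
time: 13.0
ee_pos: [0.598, 0.1423, 0.1126]
eef_rot: [0.991, -0.131, 0.0, 0.0]
ft_force: [0.5, -0.5, 0.4]
width: 0.0008
grip_force: 0.0
```

Request:
{"op": "carry_out", "data": {
  "deltas": [
    {"hand": 0,"dp": [0,0,0.006],"spin": 0},
    {"hand": 0,"dp": [0,0,0.012],"spin": 0},
    {"hand": 0,"dp": [0,0,0.018],"spin": 0},
    {"hand": 0,"dp": [0,0,0.024],"spin": 0}
  ]
}}

```text
time: 13.4
ee_pos: [0.598, 0.1424, 0.1066]
eef_rot: [0.991, -0.131, 0.0, 0.0]
ft_force: [-0.1, -0.7, -0.1]
width: 0.0003
grip_force: 0.0
```

Request:
{"op": "carry_out", "data": {
  "deltas": [
    {"hand": 0,"dp": [0,0,0.005],"spin": 0},
    {"hand": 0,"dp": [0,0,0.01],"spin": 0},
    {"hand": 0,"dp": [0,0,0.015],"spin": 0}
  ]
}}

```text
time: 13.7
ee_pos: [0.598, 0.1423, 0.103]
eef_rot: [0.991, -0.131, 0.0, 0.0]
ft_force: [1.1, -0.2, 0.3]
width: 0.0007
grip_force: 0.0
```

Request:
{"op": "carry_out", "data": {
  "deltas": [
    {"hand": 0,"dp": [0,0,0.004],"spin": 0},
    {"hand": 0,"dp": [0,0,0.008],"spin": 0},
    {"hand": 0,"dp": [0,0,0.012],"spin": 0},
    {"hand": 0,"dp": [0,0,0.016],"spin": 0}
  ]
}}

```text
time: 14.1
ee_pos: [0.598, 0.1423, 0.0989]
eef_rot: [0.991, -0.131, 0.0, 0.0]
ft_force: [0.2, 0.2, 0.4]
width: 0.0001
grip_force: 0.0
```

Request:
{"op": "carry_out", "data": {
  "deltas": [
    {"hand": 0,"dp": [0,0,0.004],"spin": 0},
    {"hand": 0,"dp": [0,0,0.008],"spin": 0}
  ]
}}

```text
time: 14.3
ee_pos: [0.5981, 0.1424, 0.0977]
eef_rot: [0.991, -0.131, 0.0, 0.0]
ft_force: [-2.8, -1.3, 7.0]
width: 0.0005
grip_force: 3.7
```

Contact came at z ≈ 0.098 here, so this axis is level too. I'll lift clear and take a last look.

Request:
{"op": "carry_out", "data": {
  "deltas": [
    {"hand": 0,"dp": [0,0,-0.02],"spin": 0},
    {"hand": 0,"dp": [0,0,-0.08],"spin": 0},
    {"hand": 0,"dp": [0,0,-0.25],"spin": 0},
    {"hand": 0,"dp": [0,0,-0.45],"spin": 0},
    {"hand": 0,"dp": [0,0,-0.6],"spin": 0},
    {"hand": 0,"dp": [0,0,-0.6],"spin": 0},
    {"hand": 0,"dp": [0.3,0.8,-0.6],"spin": 0},
    {"hand": 0,"dp": [0.3,1,-0.6],"spin": 0},
    {"hand": 0,"dp": [0.3,1,-0.6],"spin": 0},
    {"hand": 0,"dp": [0.3,1,-0.6],"spin": 0},
    {"hand": 0,"dp": [0.3,1,-0.6],"spin": 0},
    {"hand": 0,"dp": [0.3,1,-0.6],"spin": 0}
  ]
}}

```text
time: 15.5
ee_pos: [0.6044, -0.1265, 0.247]
eef_rot: [0.991, -0.136, -0.0, 0.002]
ft_force: [-0.2, -0.4, -0.2]
width: 0.0005
grip_force: 0.0
```

Run:
```python
from h import *
print(read_state()["ee_pos"],read_state()["ft_force"])
i=camera("scene")[:,:,::-1]; p=cv2.imread("pics/s2.png")
o=(240,190); f=lambda i:cv2.convertScaleAbs(cv2.resize(i[190:270,240:320],(400,400),interpolation=cv2.INTER_CUBIC),alpha=2,beta=10)
a,b=f(i),f(i)
for r,off,col in((.088,0,(0,255,0)),(.08,0,(255,255,0))):
    cv2.polylines(b,[np.int32((proj("scene",circ(np.array([.577,.047,.098]),[0,0,1.],r))-o+.5)*5-.5-[5,0])],True,col,1)
cv2.imwrite("pics/c3.png",np.hstack([a,b]))
```

```text
[ 0.60438892 -0.12646999  0.24696452] [-0.20498346 -0.43356244 -0.15888861]
```

View pics/c3.png

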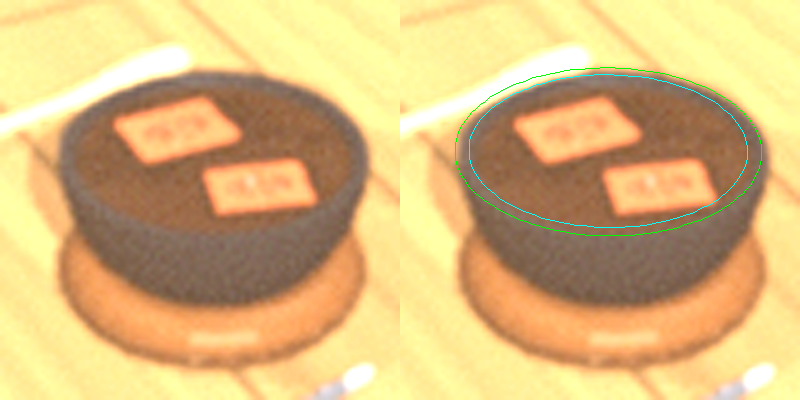

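The bowl looks level. The rim ellipse is symmetric, from x≈60 to 367 at y≈155, and it has the model's shape with only a 1 px offset, so I'll hand it in.

```bash
python3 -c "
from bench import *
print(close_job())"
```

```text
the job is handed in; nothing more can be done
None
```

I pressed the bowl's high side down to rim height (about 98 mm) and handed the job in. A probe of the perpendicular axis met the rim at that height on one side and found nothing high on the other. The highest wrist force I read was about 8.5 N, no move went near the tools or the pitch, and the arm ended clear at about 15.5 s; the hand-in returned no verdict.

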